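# Clamp the soak canister and set the bench timer

### The job

Get a soak started: swing the canister's wire bail from the back over its lid until it snaps down onto the tongue at the front. Then twist the bench timer's pointer knob clockwise past the mark at the top of its dial and back down until the pointer stands at the steel rider on the rim, and let go. Leave the rider and the loose parts on the counter where they are.

Things in the scene. Friction and masses are not known exactly. Their poses are not given: they have to be found in the camera images.
- canister: Round steel soak canister with an aluminium lid, fixed to the counter: 104 mm diameter (lid 110 mm), lid top 109 mm high. Origin: centre of the underside; z up, x points to the BACK of the canister (where the open bail lies), -x to its front. A flat lid tongue 30 mm wide sticks out at the front from the lid to 94 mm from the axis, top 108.5 mm above the counter. It stands on either side of the counter, turned a little.
- bail_pivot (a point): Point on the canister's axis, 88 mm above the counter, on the bail's hinge line (which runs along the canister's y). It does not move with the bail.
- bail (a joint): Angle of the wire bail (rad). 0 = open, lying to the back with its arms 0.30 rad above level; it grows as the bail swings up over the lid to the front; stop at 2.50 = clamped on the tongue. Arms upright at 1.27. An over-centre spring pulls it open below 1.5 (dead point) and shut beyond it; about 1.5 N at the crossbar is needed to lift it from 0, less and less towards the dead point. Past about 1.6 it snaps shut by itself in about 1 to 2 s if left free.
- bail_bar (a point): Middle of the bail's crossbar, 90 mm from the hinge line, moving with the bail. The crossbar runs 128 mm along the canister's y; its middle 50 mm is a steel sleeve 10 mm in diameter, the rest of the bail is 5 mm wire. Its arms pass 64 mm either side of the axis. When open the sleeve is 86 mm behind the axis and 115 mm above the counter.
- timer: Bench timer, a grey box on a 170 x 150 mm foot, fixed to the counter on the other side from the canister. Origin: centre of the underside; z up, -x the side towards which the face slopes. The face is 150 mm up the slope by 140 mm, slopes 0.42 rad: its outward normal is (-0.408, 0, 0.913) in this frame, and 'up the face' is (0.913, 0, 0.408). Centre of the face at (-5, 0, 105) mm, on the dial's axis.
- dial (a joint): Angle of the pointer knob (rad), growing clockwise as seen looking onto the face. 0 = pointer 1.22 rad left (anticlockwise) of the top mark; 1.22 = pointer at the top mark; stop at 1.70. Stays where it is left (friction 0.04 N m).
- dial_grip (a point): On the dial's axis, 26 mm out from the face, in the middle of the knob's grip bar. The bar is black, 48 mm long (along the pointer), 14 mm thick, standing from 10 to 40 mm out from the face over a round skirt 60 mm in diameter; a white line on its top runs towards the pointer end.
- dial_tip (a point): Tip of the pointer, 50 mm from the dial's axis and 8 mm out from the face; turns with the knob.
- rider (a joint): Place of the rider (rad), with the same zero and sense as the dial angle; the pointer stands at the rider when both joints read the same.
- rider_mark (a point): Point at the rider's inner tip, 50 mm from the dial's axis, 8 mm out from the face: the pointer tip lies on it when set. The rider is a small plain steel clip (10 mm wide, 7 mm high, 49 to 68 mm from the axis) gripping the dial's rim, left of the top mark; do not shift it.
- top_mark (a point): Where the pointer tip stands at the dial's top mark, a dark raised bar 16 x 5 mm at the highest place of the 128 mm aluminium dial; 50 mm from the axis, 8 mm out from the face.
- fuse_holder: Loose white ceramic fuse holder, 60 x 24 x 22 mm, a bystander. Origin: centre of the underside.
- bushing_a: Loose cream nylon flipper bushing, 30 mm diameter, 22 mm high, a bystander. Origin: underside.
- bushing_b: The other flipper bushing, alike, a bystander.
- spring_housing: Loose blued steel plunger spring housing, 34 mm square foot, 55 mm high, a bystander. Origin: underside.
- bumper_skirt: Loose red translucent bumper skirt, a dish 76 mm in diameter, 20 mm high, a bystander. Origin: underside.
- driver: Loose screwdriver lying down, a bystander.
- parts_tray: Loose dark steel tray 80 x 100 x 30 mm, a bystander. Origin: underside.
There are look-alikes about, which are no part of the job. What is shaped like the timer but brown is not meant.

How it is judged:
On the way, in this order (a step that is already met when the one before it is completed fails the run):
1. the bail is snapped over the lid and down on the tongue (value of joint bail above 2.35 rad), for 0.2 s.
2. with the bail clamped, the pointer has been turned past the top mark (value of joint dial above 1.25 rad and value of joint bail above 2.35 rad), for 0.05 s.
At the end, for the whole second after the job is handed in: The bail is down on the lid's tongue (joint above 2.35 rad), and the pointer, at rest after having been past the top mark, stands with its tip within 6 mm (about 0.12 rad) of the rider's mark (value of joint bail above 2.35 rad and distance between dial_tip and rider_mark below 0.006 m and velocity of joint dial between -0.05 and 0.05 rad/s); the robot touches nothing.
It fails at once if the rider is shifted by more than 3 mm along the rim (distance of rider_mark from where it was at the start of the episode above 0.003 m).
It fails at once if a loose part on the counter is pushed more than 25 mm (distance of any of fuse_holder, bushing_a, bushing_b, spring_housing, bumper_skirt, driver, parts_tray from where it was at the start of the episode above 0.025 m).
It also fails if it takes over 48 s, if anything falls off the work surface, if the arm or the gripper's body presses on something with over 40 N, if the wrist force passes 120 N, or if a joint passes its speed limit or range.

### The arm

A 6-joint arm with a two-finger parallel gripper is mounted at the origin on the work surface. World frame = base frame: x ahead of the robot, y to its left, z up, the work surface at z = 0. Lengths are in m, angles in rad, forces in N, time in s.
With the tool pointing down it reaches from about 0.35 to 0.975 m from the base axis. Payload 4.9 kg.
Tool frame: the origin (TCP) lies at the very end of the fingers, on their centre line; the grasp point (between the pads) lies 19 mm behind it (manip.grip_depth is the distance from the TCP to the grasp point, in m); z points along the fingers, x is the direction in which the jaws open and shut, and the axes are right-handed (so a half turn about z gives the same grasp; the last joint's range is limited). The gripper opens to 85 mm and grips with 20 to 120 N. Pads are 22 mm wide; open, the fingers measure 114 mm over their backs; the gripper's body (76 mm by 85 mm) begins 54 mm behind the grasp point. The pads swing forward as they close: fully open they stand 13 mm farther back than shut.
Start: joints at [-1.446, 0.053, 1.613, -0, 1.476, -0.119], TCP at [0.151, -0.606, 0.231] pointing down, gripper open.
Joint ranges: [-3.01, 3.01], [-1.01, 2.22], [0.06, 2.58], [-1.02, 4.17], [0.09, 2.62], [-3.14, 3.14]. Speed limits (rad/s): [2.57, 2.57, 3.14, 3.14, 3.14, 3.14].

### API

Orientations are given as a unit quaternion [w, x, y, z].
In Python, from plant import manip gives the robot as it stands. The module is installed in compiled form; this text tells all that it offers.
- The arm moves only by the shell command python3 -m crank 'ROWS' [OPENING]. ROWS is JSON, a list of rows, each a list of 4 numbers: the shift along the tool's x, y, z in cm, then the turn about the tool's z in units of 6 degrees (1.0 is 6 degrees). A call has 1 to 10 rows; each row shifts and turns the commanded pose from where the row before left it, along the tool's axes as they then stand; what a row does not reach is not made up. A row lasts 1/12 s, in which the tool goes at most 41.7 mm and 7.16 degrees, less where a joint would pass 70% of its speed; a pose out of reach is approached as far as the arm can. A call with a gripper value outside its range is refused whole. OPENING is the opening, from 0 (shut) to 1 (fully open), set as the call begins (- or left out, the last holds). The fingers move at their own pace and stop on an object; the grip force is fixed at half the most. Time passes only in rows, so rows that do not move let the fingers close. It gives the time, the measured TCP pose, the force and the opening at its end, in the units of the state.
- manip.state(): the state, without advancing time (a new reading comes with each control period).
- manip.grab_frame(name): name is "scene" or "top" or "wrist"; returns a dict with "img" (420x560x3 uint8, red, green, blue), "intrinsics" (3x3 intrinsics, pixels), "position" and "orientation" of the camera in the world. Camera axes: x right, y up, looking along -z (the intrinsics and any distortion apply to the point x, -y, -z); pixel columns grow to the right and rows downward; lengths in m; the calibration is good to about 2 mm. A picture is of the moment at which its call begins. There is no depth.
- manip.job_done(): hands the job in, once; it reports no verdict.
The state is a dict: "time": time; "joint_pos": joint angles; "joint_vel": joint speeds; "joint_efforts": joint torques, N m; "tool_pos": TCP position; "tool_rot": TCP orientation; "contact_force": force on the tool from outside, world axes, zero at the start; "ft_torque": the same for the moment, N m; "gripper_width": opening from 0.0 (shut) to 1.0 (fully open).
Only numpy, scipy, OpenCV 4.12 (cv2) and the standard library are available. Lean on these libraries where they do the work, as an engineer would, in place of code of your own. Each camera call takes 0.05 s, during which the arm holds its last target.

## Working session

There is one attempt and no reset: what is moved stays moved. The work goes in short steps, Python scripts to look and compute and a shell command to move; the robot and the scene stay as the last step left them, time stands still between calls to the robot, and variables do not carry over. Pictures are saved under pics/ and viewed, and the job is handed in when it is done.

```bash
mkdir -p pics
python3 - <<'E'
from plant import manip
import cv2
for n in ("scene","top","wrist"):
    f=manip.grab_frame(n)
    cv2.imwrite(f"pics/{n}0.png",f["img"][:,:,::-1])
    print(n,f["intrinsics"],f["position"],f["orientation"],[k for k in f])
print(manip.state(),manip.grip_depth)
E
```

```text
scene [[488.89210512   0.         282.96225953]
 [  0.         488.89210512 215.40967874]
 [  0.           0.           1.        ]] [1.25505321 0.51336886 1.09411056] [0.43399169 0.17086245 0.31665369 0.82594653] ['img', 'intrinsics', 'position', 'orientation']
top [[385.9411081    0.         279.28758768]
 [  0.         385.9411081  202.48726367]
 [  0.           0.           1.        ]] [0.41898042 0.01999744 1.18735218] [-0.69896539 -0.02209601  0.03324905  0.71404037] ['img', 'intrinsics', 'position', 'orientation']
wrist [[295.03838088   0.         281.07486401]
 [  0.         295.03838088 207.13059127]
 [  0.           0.           1.        ]] [ 0.22691635 -0.58754036  0.37438875] [ 0.77838642 -0.12097776  0.09564524 -0.60854823] ['img', 'intrinsics', 'position', 'orientation']
{'time': 0.15, 'joint_pos': array([-1.44602912e+00,  5.32411876e-02,  1.61397512e+00, -4.06728513e-06,
        1.47603593e+00, -1.18997107e-01]), 'joint_vel': array([-0.00116292, -0.00263681, -0.00426663,  0.00049432, -0.00010632,
       -0.00034088]), 'joint_efforts': array([ 1.34594124e-03, -3.94245315e+01, -3.70720840e+01, -8.94327854e-05,
        4.60812938e-03,  1.30768561e-05]), 'tool_pos': array([ 0.15078736, -0.60602781,  0.23032523]), 'tool_rot': array([-5.83619711e-04,  7.87831477e-01, -6.15890311e-01, -5.89868176e-04]), 'contact_force': array([ 0.2054488 ,  0.11725528, -1.02693174]), 'ft_torque': array([ 0.00640265, -0.00977803, -0.00721906]), 'gripper_width': 1.000014714531098} 0.0187
```

View pics/scene0.png

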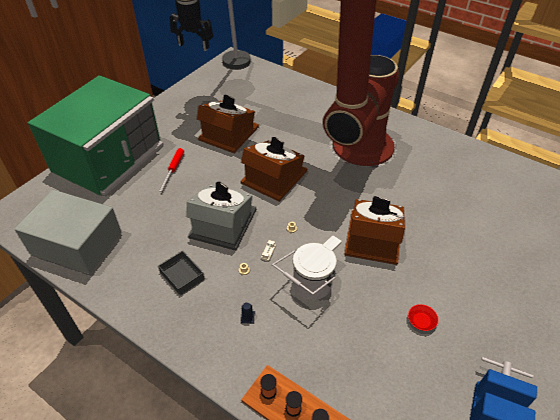

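View pics/top0.png

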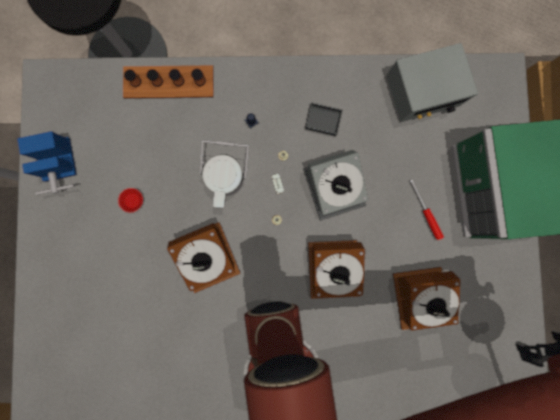

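View pics/wrist0.png

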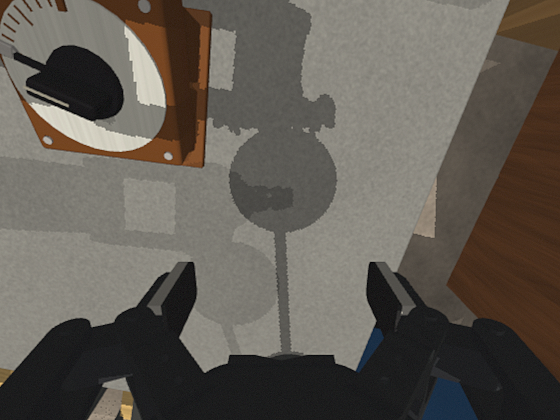

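```bash
cat > h.py <<'E'
import numpy as np, cv2
from scipy.spatial.transform import Rotation as R
from plant import manip
def rot(q): return R.from_quat([q[1],q[2],q[3],q[0]]).as_matrix()
class Cam:
    def __init__(s,n):
        f=manip.grab_frame(n); s.img=f["img"]; s.K=f["intrinsics"]; s.p=np.array(f["position"]); s.R=rot(f["orientation"])
    def ray(s,u,v):
        d=np.linalg.inv(s.K)@[u,v,1]; d=s.R@[d[0],-d[1],-d[2]]; return d/np.linalg.norm(d)
    def at(s,u,v,z): d=s.ray(u,v); return s.p+d*(z-s.p[2])/d[2]
    def plane(s,u,v,p0,n): d=s.ray(u,v); return s.p+d*(n@(p0-s.p))/(n@d)
    def proj(s,P):
        c=s.R.T@(np.asarray(P)-s.p); w=s.K@[c[0],-c[1],-c[2]]; return w[:2]/w[2]
    def crop(s,fn,u0,v0,u1,v1,k):
        cv2.imwrite(fn,cv2.resize(s.img[v0:v1,u0:u1,::-1],None,fx=k,fy=k,interpolation=cv2.INTER_CUBIC))
def tri(*rays):
    A=0;b=0
    for p,d in rays:
        M=np.eye(3)-np.outer(d,d); A=A+M; b=b+M@p
    return np.linalg.solve(A,b)
E
python3 - <<'E'
from h import *
t=Cam("top"); s=Cam("scene")
t.crop("pics/t1.png",180,110,380,240,4)
s.crop("pics/s1.png",170,160,370,310,4)
for uv in [(222,175),(218,200)]: print(t.at(*uv,.109))
E
```

```text
[0.58427006 0.16145227 0.109     ]
[0.51393505 0.17334522 0.109     ]
```

View pics/t1.png

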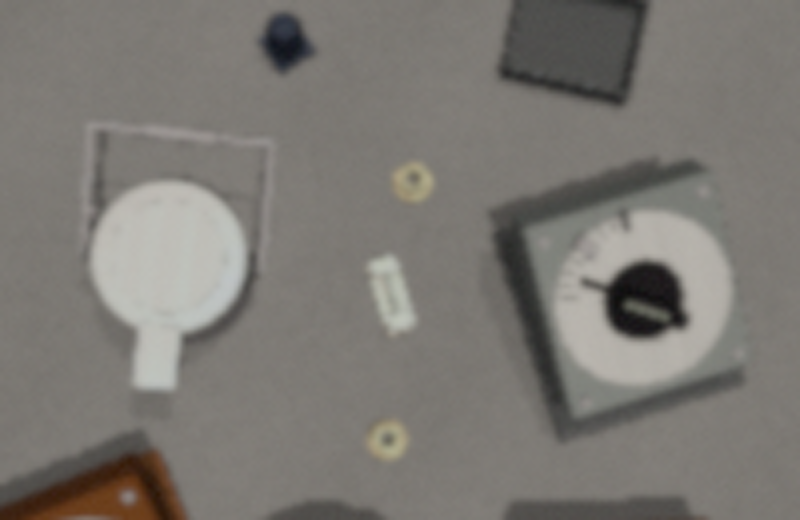

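View pics/s1.png

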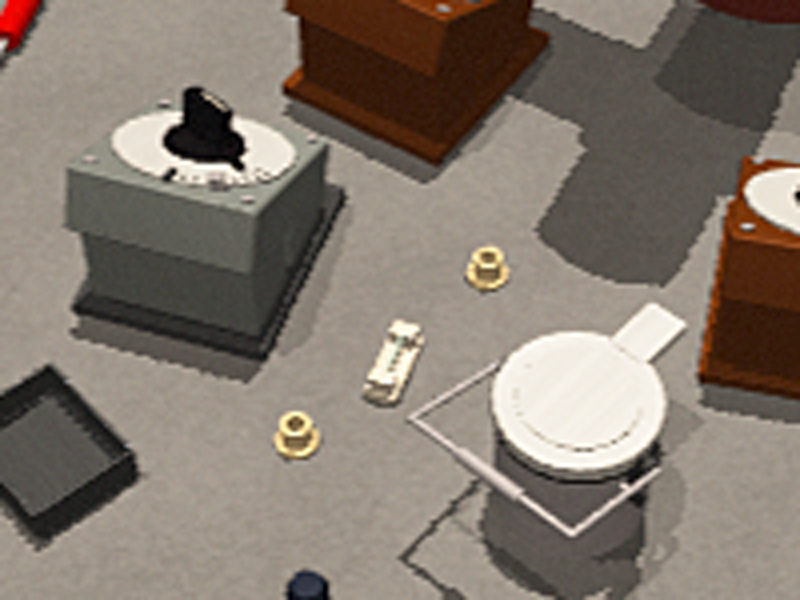

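Run:
```python
from h import *
t=Cam("top"); s=Cam("scene")
def lid(c,box):
    u0,v0,u1,v1=box; im=c.img[v0:v1,u0:u1]
    m=(im.min(2)>175).astype(np.uint8)
    m=cv2.morphologyEx(m,cv2.MORPH_CLOSE,np.ones((3,3)))
    o=cv2.morphologyEx(m,cv2.MORPH_OPEN,cv2.getStructuringElement(2,(19,19)))
    k=max(cv2.findContours(o,0,1)[0],key=cv2.contourArea)
    e=cv2.fitEllipse(k); return (e[0][0]+u0,e[0][1]+v0),e
c,e=lid(t,(190,145,260,215)); print(c,e); C=t.at(*c,.109); print("axis top",C)
c2,e2=lid(s,(280,230,350,300)); print(c2,e2); print("axis scene",s.at(*c2,.109))
q=lambda x,y:(x/4+180,y/4+110)
L=t.at(*q(92,126),.115);Rr=t.at(*q(272,141),.115)
print("corners",L,Rr,np.linalg.norm(L-Rr))
T1=t.at(*q(133,389),.1085);T2=t.at(*q(176,390),.1085); T=(T1+T2)/2
print("tongue",T1,T2,np.linalg.norm(T1-T2),np.linalg.norm(T-C))
M=(L+Rr)/2; print("bar mid",M,np.linalg.norm((M-C)[:2]),"ang",np.arctan2(*(M-C)[1::-1]),np.arctan2(*(C-T)[1::-1]), np.arctan2(*(Rr-L)[1::-1])+np.pi/2)
# scene sleeve
q=lambda x,y:(x/4+170,y/4+160)
a=s.at(*q(413,416),.115);b=s.at(*q(573,533),.115);print("scene corners",a,b,np.linalg.norm(a-b),(a+b)/2)
# timer dial: dial centre guess
q=lambda x,y:(x/4+180,y/4+110)
print("sleeve scene",s.at(170+490/4,160+472/4,.115))
for z in (.105,):print("dial ctr",t.at(*q(643,297),z),s.at(170+205/4,160+149/4,z))
```

```text
(221.86200332641602, 174.2175178527832) ((31.862003326416016, 29.217517852783203), (34.58021926879883, 35.406063079833984), 64.76689147949219)
axis top [0.58649797 0.16181665 0.109     ]
(314.3362922668457, 259.5213394165039) ((34.3362922668457, 29.521339416503906), (33.64805603027344, 42.439945220947266), 91.40592956542969)
axis scene [0.59301269 0.16456563 0.109     ]
corners [0.67949313 0.21302807 0.115     ] [0.66644487 0.08672447 0.115     ] 0.126975808169251
tongue [0.49391967 0.18685037 0.1085    ] [0.49259178 0.156885   0.1085    ] 0.029994774462904397 0.09378373733195336
bar mid [0.672969   0.14987627 0.115     ] 0.08729153541485965 ang -0.13721757567784362 -0.1073802215530691 -0.10294353489973251
scene corners [0.66685048 0.09025664 0.115     ] [0.6829847  0.21722103 0.115     ] 0.12798542267519095 [0.67491759 0.15373883 0.115     ]
sleeve scene [0.67462111 0.15275038 0.115     ]
dial ctr [ 0.55187228 -0.17311791  0.105     ] [ 0.5537785  -0.16891319  0.105     ]
```

```bash
python3 -m crank '[[-2.7,-3,-0.2,0],[-2.7,-3,-0.2,0],[-2.7,-3,-0.2,0],[-2.7,-3,-0.2,0],[-2.7,-3,-0.2,0],[-2.7,-3,-0.2,0],[-2.7,-3,-0.2,0],[-2.7,-3,-0.2,0],[-2.7,-3,-0.2,0],[-2.7,-3,-0.2,0]]' 0.35
python3 -m crank '[[-2.7,-3,0,0],[-2.7,-3,0,0],[-2.7,-3,0,0],[-2.7,-3,0,0],[-2.7,-3,0,0],[-2.7,-3,0,0],[-2.7,-3,0,0],[-2.7,-3,0,0],[-2.7,-3,0,0],[-2.7,-3,0,0]]'
python3 -m crank '[[0,0,0,-1.16],[0,0,0,-1.16],[0,0,0,-1.16],[0,0,0,-1.16],[0,0,0,-1.16],[0,0,0,-1.16],[0,0,0,-1.16],[0,0,0,-1.16],[0,0,0,-1.16],[0,0,0,-1.16]]'
cat >> h.py <<'E'
def delta(target,yaw=None):
    "remaining shift in tool axes (cm), turn units to yaw"
    s=manip.state(); Rm=rot(s["tool_rot"]); p=np.array(s["tool_pos"])
    a=np.arctan2(Rm[1,0],Rm[0,0])
    print("t",round(s["time"],2),"p",p.round(4),"yaw",round(a,3),"F",np.round(s["contact_force"],1),"w",round(s["gripper_width"],3))
    print("shift cm",(Rm.T@(np.array(target)-p)*100).round(2), "" if yaw is None else -np.degrees(yaw-a)/6)
E
python3 - <<'E'
from h import *
delta((.671,.152,.20),-.11)
w=Cam("wrist"); cv2.imwrite("pics/w1.png",w.img[:,:,::-1])
print(w.proj((.674,.152,.115)))
E
```

```text
time: 1.18
tool_pos: [0.3775, -0.2703, 0.2517]
tool_rot: [0.0, 0.788, -0.616, 0.001]
contact_force: [1.1, -0.3, 0.4]
gripper_width: 0.348
time: 2.02
tool_pos: [0.6036, 0.0644, 0.2514]
tool_rot: [-0.0, 0.788, -0.616, 0.0]
contact_force: [0.1, -0.7, 0.9]
gripper_width: 0.352
time: 2.85
tool_pos: [0.6028, 0.0624, 0.2513]
tool_rot: [-0.0, 0.999, -0.053, -0.0]
contact_force: [0.4, -0.0, -0.2]
gripper_width: 0.35
t 2.85 p [0.6028 0.0624 0.2513] yaw -0.106 F [ 0.4 -0.  -0.2] w 0.35
shift cm [ 5.84 -9.64  5.13] 0.036084751523395915
[349.93829689  90.3722662 ]
```

View pics/w1.png

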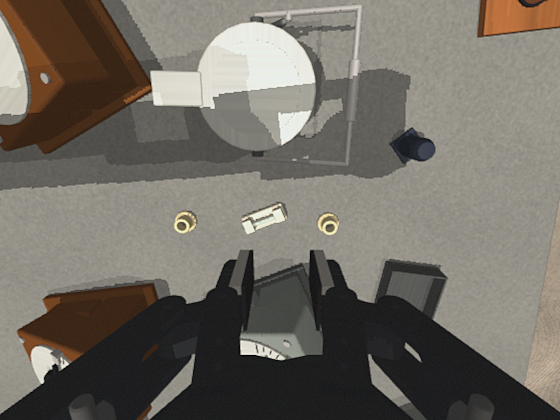

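```bash
python3 -m crank '[[1.9,-3.2,0,0],[1.9,-3.2,0,0],[2.4,-3.2,0,0],[0,0,1.5,0],[0,0,1.5,0],[0,0,2,0],[0,0,0,0]]' 0.28
python3 - <<'E'
from h import *
delta((.678,.152,.103),-.11)
w=Cam("wrist"); cv2.imwrite("pics/w2.png",w.img[:,:,::-1])
print(w.proj((.674,.152,.115)))
s=Cam("scene"); s.crop("pics/s2.png",200,150,400,300,4)
E
```

```text
time: 3.48
tool_pos: [0.6718, 0.1499, 0.1948]
tool_rot: [0.001, 0.998, -0.057, -0.005]
contact_force: [-0.7, 0.3, -1.1]
gripper_width: 0.277
t 3.48 p [0.6718 0.1499 0.1948] yaw -0.114 F [-0.7  0.3 -1.1] w 0.277
shift cm [ 0.68 -0.3   9.18] -0.03917022668964616
[284.10110256 211.45211635]
```

View pics/w2.png

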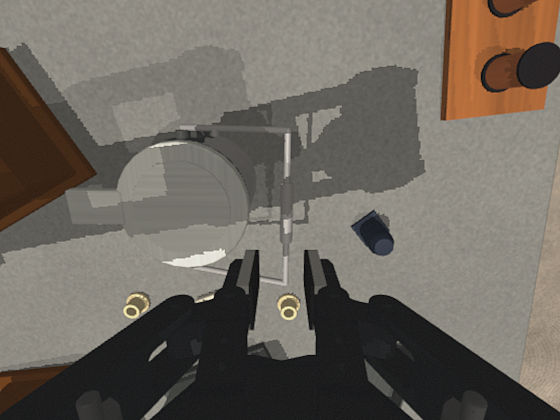

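View pics/s2.png

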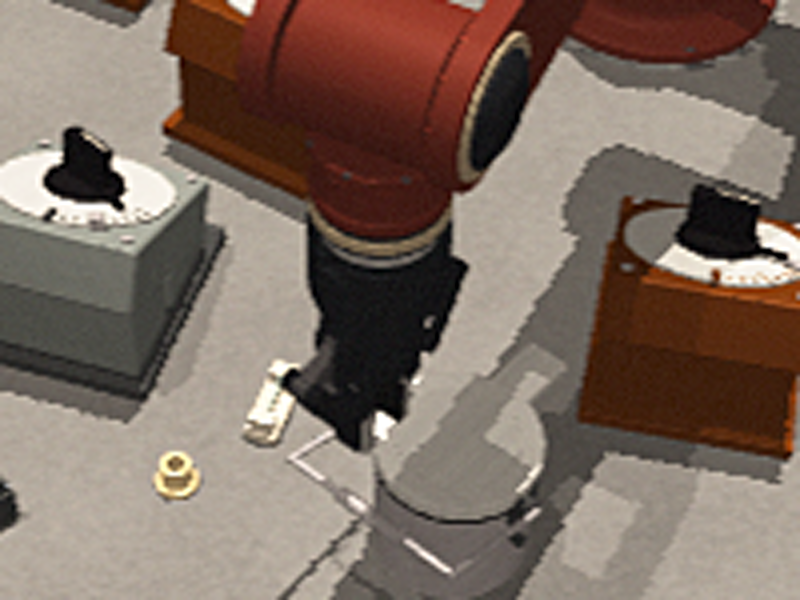

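```bash
python3 -m crank '[[0.4,-0.1,0.5,0],[0.4,-0.1,0.5,0],[0,0,2,0],[0,0,2,0],[0,0,1.5,0],[0,0,1.2,0],[0,0,0.8,0],[0,0,0.7,0],[0,0,0,0]]' 0.28
python3 - <<'E'
from h import *
delta((.679,.152,.103),-.11)
w=Cam("wrist"); cv2.imwrite("pics/w3.png",w.img[:,:,::-1])
E
```

```text
time: 4.33
tool_pos: [0.6824, 0.1519, 0.1077]
tool_rot: [0.0, 0.998, -0.056, -0.001]
contact_force: [-3.0, -0.0, -1.7]
gripper_width: 0.281
t 4.33 p [0.6824 0.1519 0.1077] yaw -0.112 F [-3.  -0.  -1.7] w 0.281
shift cm [-0.33  0.03  0.47] -0.021504666734699043
```

View pics/w3.png

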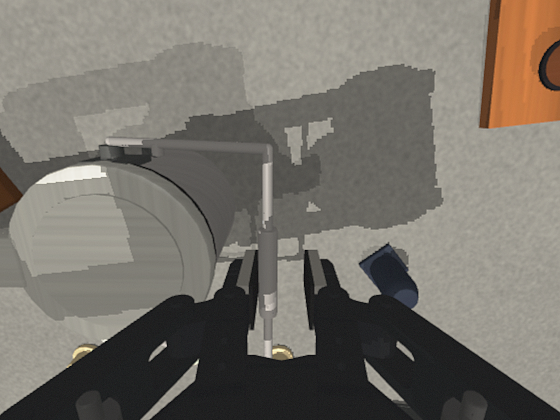

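```bash
python3 -m crank '[[-0.4,0,0.2,0],[-0.1,0,0.2,0],[0,0,0,0]]' 0.28
python3 -m crank '[[0,0,0,0],[0,0,0,0],[0,0,0,0],[0,0,0,0],[0,0,0,0]]' 0.0
python3 - <<'E'
from h import *
delta((.679,.152,.103),-.11)
w=Cam("wrist"); cv2.imwrite("pics/w4.png",w.img[:,:,::-1])
E
```

```text
time: 4.63
tool_pos: [0.6788, 0.1526, 0.106]
tool_rot: [-0.0, 0.998, -0.056, 0.001]
contact_force: [0.3, 0.9, 0.2]
gripper_width: 0.279
time: 5.05
tool_pos: [0.6755, 0.1529, 0.1061]
tool_rot: [0.0, 0.998, -0.056, -0.004]
contact_force: [-12.6, 0.2, 8.1]
gripper_width: 0.086
t 5.05 p [0.6755 0.1529 0.1061] yaw -0.112 F [-12.6   0.2   8.1] w 0.086
shift cm [0.36 0.05 0.31] -0.020643973954932317
```

View pics/w4.png

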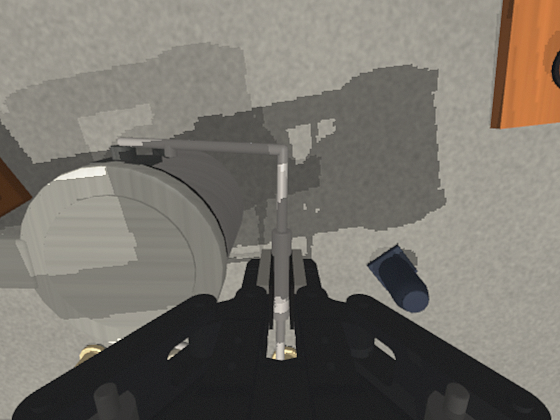

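```bash
python3 -c "
import numpy as np
f=.30+np.arange(0,16)*.12
for a,b in zip(f,f[1:]): print(round(b-.3,2),round(9*(np.cos(b)-np.cos(a)),2),round(-9*(np.sin(b)-np.sin(a)),2))"
```

```text
0.12 -0.38 -1.01
0.24 -0.5 -0.96
0.36 -0.61 -0.89
0.48 -0.71 -0.81
0.6 -0.8 -0.72
0.72 -0.88 -0.62
0.84 -0.95 -0.51
0.96 -1.01 -0.39
1.08 -1.05 -0.27
1.2 -1.07 -0.14
1.32 -1.08 -0.01
1.44 -1.07 0.12
1.56 -1.05 0.25
1.68 -1.01 0.37
1.8 -0.96 0.49
```

```bash
python3 -m crank '[[-0.38,0,-1.01,0],[-0.5,0,-0.96,0],[-0.61,0,-0.89,0],[-0.71,0,-0.81,0],[0,0,0,0]]'
python3 - <<'E'
from h import *
delta((.588+.09*np.cos(.78)*.994,.163-.09*np.cos(.78)*.11,.088+.09*np.sin(.78)-.009),-.11)
E
```

```text
time: 5.52
tool_pos: [0.6551, 0.1554, 0.1434]
tool_rot: [-0.0, 0.998, -0.056, -0.0]
contact_force: [-1.7, 1.5, -6.9]
gripper_width: 0.087
t 5.52 p [0.6551 0.1554 0.1434] yaw -0.112 F [-1.7  1.5 -6.9] w 0.087
shift cm [-0.35 -0.02  0.11] -0.016809652267060344
```

```bash
python3 -m crank '[[-0.85,0,-0.7,0],[-0.93,0,-0.6,0],[-0.95,0,-0.51,0],[-1.01,0,-0.39,0],[-1.05,0,-0.27,0],[0,0,0,0]]'
python3 - <<'E'
from h import *
f=1.38
delta((.588+.09*np.cos(f)*.994,.163-.09*np.cos(f)*.11,.088+.09*np.sin(f)-.009),-.11)
E
```

```text
time: 6.02
tool_pos: [0.6105, 0.1609, 0.1716]
tool_rot: [-0.001, 0.998, -0.056, 0.005]
contact_force: [3.8, 2.0, 4.6]
gripper_width: 0.087
t 6.02 p [0.6105 0.1609 0.1716] yaw -0.112 F [3.8 2.  4.6] w 0.087
shift cm [-0.56  0.04  0.42] -0.016682205714243278
```

```bash
python3 -m crank '[[-1.07,0,-0.05,0],[-1.08,0,0.05,0],[-1.07,0,0.12,0],[-1.05,0,0.25,0],[-1.01,0,0.37,0],[-0.96,0,0.45,0],[0,0,0,0]]'
python3 - <<'E'
from h import *
f=2.1
delta((.588+.09*np.cos(f)*.994,.163-.09*np.cos(f)*.11,.088+.09*np.sin(f)-.009),-.11)
w=Cam("wrist"); cv2.imwrite("pics/w5.png",w.img[:,:,::-1])
E
```

```text
time: 6.6
tool_pos: [0.5453, 0.1688, 0.1579]
tool_rot: [-0.001, 0.998, -0.056, -0.001]
contact_force: [-7.8, 1.1, 10.3]
gripper_width: 0.084
t 6.6 p [0.5453 0.1688 0.1579] yaw -0.112 F [-7.8  1.1 10.3] w 0.084
shift cm [-0.24  0.11  0.12] -0.017553128852176223
```

View pics/w5.png

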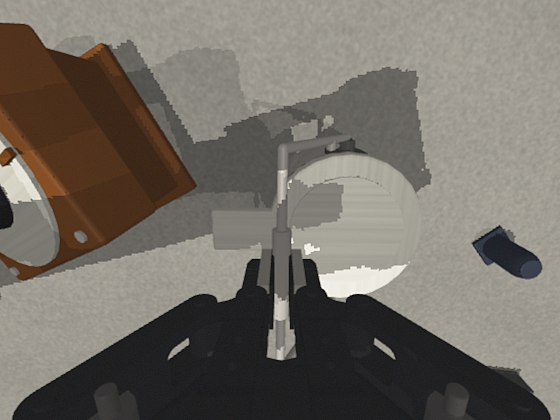

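```bash
python3 -m crank '[[-0.8,0,0.5,0],[-0.7,0,0.6,0]]'
python3 -m crank '[[0,0,0,0],[0,0,0,0],[0,0,-0.5,0],[0,0,-2,0],[0,0,-3,0],[0,0,-3,0],[0,0,-2,0],[0,0,0,0],[0,0,0,0],[0,0,0,0]]' 0.3
python3 - <<'E'
from h import *
delta((.588,.163,.2))
w=Cam("wrist"); cv2.imwrite("pics/w6.png",w.img[:,:,::-1])
E
```

```text
time: 6.82
tool_pos: [0.5322, 0.1705, 0.1478]
tool_rot: [-0.002, 0.998, -0.056, 0.001]
contact_force: [-4.5, 10.8, 9.4]
gripper_width: 0.08
time: 7.65
tool_pos: [0.5318, 0.1685, 0.2481]
tool_rot: [0.0, 0.998, -0.056, -0.001]
contact_force: [-0.5, -0.1, -0.1]
gripper_width: 0.298
t 7.65 p [0.5318 0.1685 0.2481] yaw -0.113 F [-0.5 -0.1 -0.1] w 0.298
shift cm [ 5.65 -0.09  4.8 ]
```

View pics/w6.png

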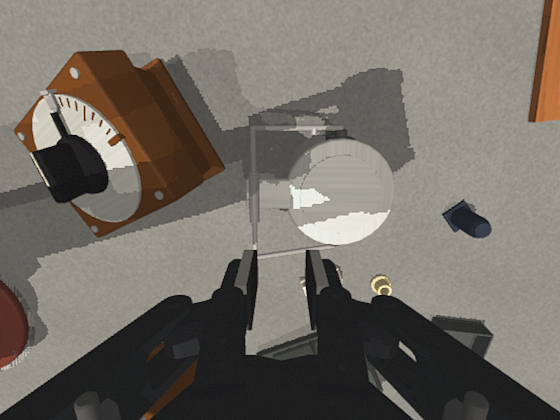

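```bash
python3 -m crank '[[0.64,3.96,0,0],[0.64,3.96,0,0],[0.64,3.96,0,0],[0.64,3.96,0,0],[0.64,3.96,0,0],[0.64,3.96,0,0],[0.64,3.96,0,0],[0.64,3.96,0,0],[0.64,3.96,0,0],[0.64,3.96,0,0]]' 0
python3 - <<'E'
from h import *
delta((.588,.163,.2))
w=Cam("wrist"); cv2.imwrite("pics/w7.png",w.img[:,:,::-1]); np.savez("w7",img=w.img,K=w.K,p=w.p,R=w.R)
print(w.proj((.553,-.171,.105)))
s=Cam("scene"); s.crop("pics/s3.png",170,140,370,290,4)
t=Cam("top"); t.crop("pics/t3.png",180,110,380,240,4)
B=np.array((.588-.0848*.994,.163+.0848*.11,.118)); print((s.proj(B)-[170,140])*4,(t.proj(B)-[180,110])*4)
E
```

```text
time: 8.53
tool_pos: [0.5501, -0.2334, 0.2466]
tool_rot: [-0.001, 0.998, -0.056, -0.002]
contact_force: [0.9, 0.8, 1.0]
gripper_width: -0.001
t 8.53 p [ 0.5501 -0.2334  0.2466] yaw -0.113 F [0.9 0.8 1. ] w -0.001
shift cm [ -0.67 -39.81   4.71] 
[276.8534699  130.23309868]
[661.03895421 384.53145513] [151.74988548 373.56656087]
```

View pics/w7.png

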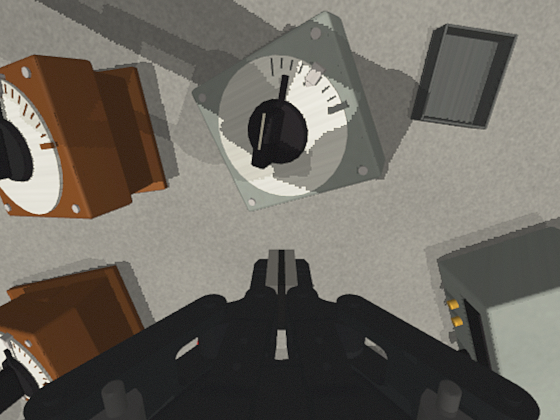

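View pics/s3.png

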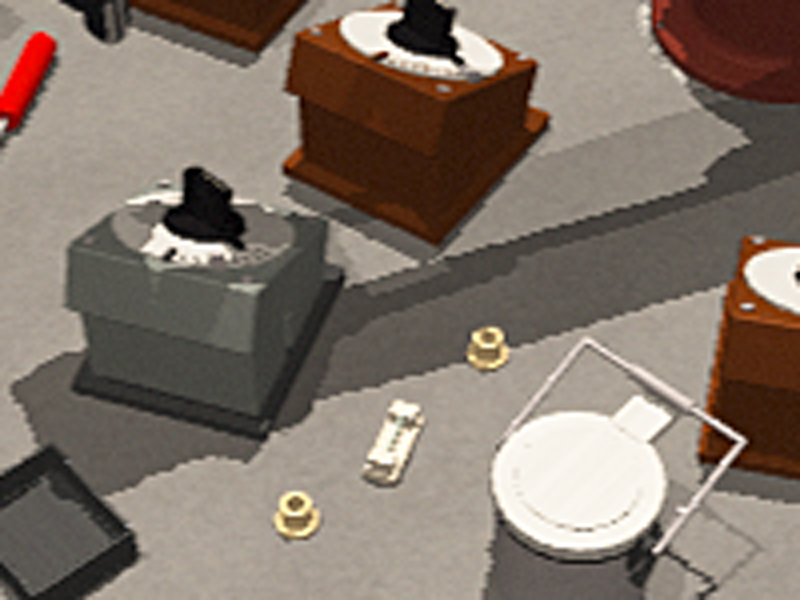

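View pics/t3.png

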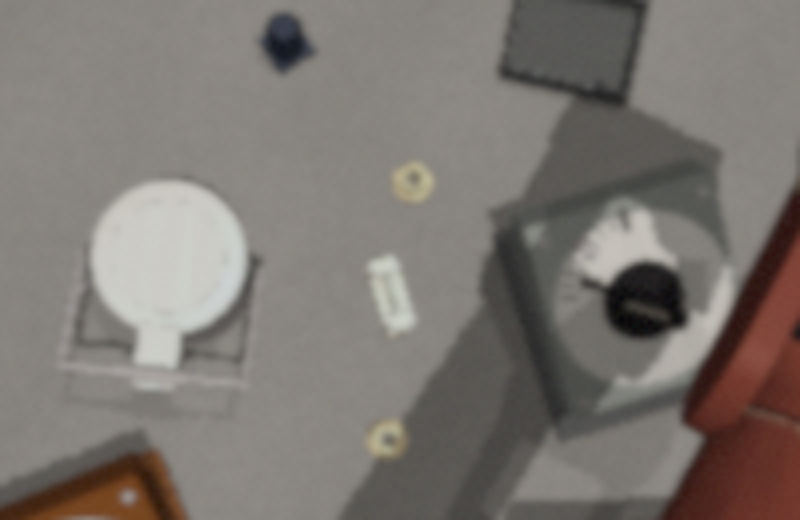

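Run:
```python
import numpy as np,cv2
d=np.load("w7.npz"); im=d["img"][20:200,180:390,::-1]
cv2.imwrite("pics/w7c.png",cv2.resize(im,None,fx=3.3,fy=3.3,interpolation=cv2.INTER_CUBIC))
```

```text
(no output)
```

View pics/w7c.png

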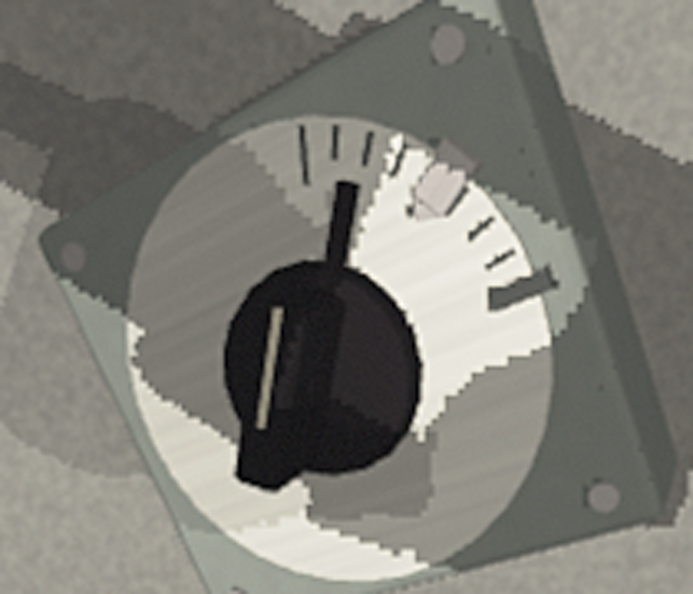

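```bash
cat > face.py <<'E'
from h import *
tilt=.42
def frame(psi):
    c,s=np.cos(psi),np.sin(psi); Rz=np.array([[c,-s,0],[s,c,0],[0,0,1]])
    n=Rz@[-np.sin(tilt),0,np.cos(tilt)]; u=Rz@[np.cos(tilt),0,np.sin(tilt)]; l=Rz@[0,1,0]
    return n,u,l
class W:pass
def load(fn):
    d=np.load(fn); c=Cam.__new__(Cam); c.img,c.K,c.p,c.R=d["img"],d["K"],d["p"],d["R"]; return c
E
python3 - <<'E'
from face import *
w=load("w7.npz"); q=lambda x,y:(x/3.3+180,y/3.3+20)
# dial rim in wrist image: fit the ellipse through hand-read rim points
pts=np.array([(130,300),(140,260),(180,190),(240,140),(330,117),(400,125),(480,165),(540,270),(553,370),(530,470),(470,550),(370,580),(300,565),(220,520),(160,450),(135,380)],np.float32)
e=cv2.fitEllipse(pts); print(e)
psi=.2; z0=.105+.003
for it in range(5):
    n,u,l=frame(psi)
    # centre: cast onto horizontal level z0 (centre height known)
    C=w.at(*q(*e[0]),z0)
    f=lambda x,y,h=0:w.plane(*q(x,y),C+n*(h),n)
    A=f(447,44,-.002);B=f(603,497,-.002); D=f(72,256,-.002)
    v=A-B; psi2=np.arctan2(-v[0],v[1])
    M=f(515,290,.003)-C   # top mark middle
    print(psi,psi2,"C",C,"screw dist",np.linalg.norm(A-B),np.linalg.norm(A-D),"mark ang",np.arctan2(M@l,M@u),np.linalg.norm(M), "mid diag", (B+D)/2)
    psi=psi2
def polar(x,y,h):
    P=f(x,y,h)-C; return "ang left of top",round(np.arctan2(P@l,P@u),3),"r",round(np.hypot(P@l,P@u),4)
print("pointer tip",polar(347,183,.005)); print("rider in",polar(428,213,.005)); print("rider mid", polar(442,187,.006))
print("skirt-edge ticks",polar(303,128,0))
R_=[np.linalg.norm(f(*p)-C) for p in pts]; print(np.round(R_,4))
E
```

```text
((344.8727111816406, 345.6322021484375), (422.4346923828125, 468.8791198730469), 161.67355346679688)
0.2 0.2822902047456206 C [ 0.56067058 -0.16675195  0.108     ] screw dist 0.11837969753046534 0.12760761871687326 mark ang 0.011038466907937803 0.05078664140542904 mid diag [ 0.55320087 -0.17267852  0.10201455]
0.2822902047456206 0.2884410615792976 C [ 0.56067058 -0.16675195  0.108     ] screw dist 0.11854156143243862 0.12679264827905404 mark ang -0.06216778152361042 0.05077292392886862 mid diag [ 0.55372559 -0.17298194  0.10205596]
0.2884410615792976 0.2889013258183424 C [ 0.56067058 -0.16675195  0.108     ] screw dist 0.11856244226988902 0.12672523229796806 mark ang -0.06764751111629348 0.050770323400191456 mid diag [ 0.55376675 -0.17300572  0.10205952]
0.2889013258183424 0.28893576727821246 C [ 0.56067058 -0.16675195  0.108     ] screw dist 0.11856405401272214 0.1267201521798689 mark ang -0.06805761325549292 0.05077012003384731 mid diag [ 0.55376985 -0.17300751  0.10205978]
0.28893576727821246 0.28893834452427813 C [ 0.56067058 -0.16675195  0.108     ] screw dist 0.11856417489480492 0.12671977183792538 mark ang -0.0680883014276382 0.05077010476690949 mid diag [ 0.55377008 -0.17300764  0.1020598 ]
pointer tip ('ang left of top', np.float64(1.08), 'r', np.float64(0.0421))
rider in ('ang left of top', np.float64(0.539), 'r', np.float64(0.0431))
rider mid ('ang left of top', np.float64(0.548), 'r', np.float64(0.0502))
skirt-edge ticks ('ang left of top', np.float64(1.351), 'r', np.float64(0.0557))
[0.0698 0.0675 0.0629 0.0597 0.0571 0.0571 0.0585 0.0573 0.0584 0.0622
 0.0685 0.0716 0.0716 0.0729 0.0739 0.0721]
```

```bash
cat >> face.py <<'E'
from scipy.optimize import least_squares
def fitcircle(w,px,psi,z0):
    n,u,l=frame(psi)
    def res(c):
        C=np.array([c[0],c[1],z0]); return [np.linalg.norm(w.plane(*p,C,n)-C)-.064 for p in px]
    r=least_squares(res,[.553,-.172]); return np.array([*r.x,z0]),np.array(r.fun)
E
python3 - <<'E'
from face import *
w=load("w7.npz"); q=lambda x,y:(x/3.3+180,y/3.3+20)
pts=[(130,300),(140,260),(180,190),(240,140),(330,117),(400,125),(480,165),(540,270),(553,370),(530,470),(470,550),(370,580),(300,565),(220,520),(160,450),(135,380)]
psi=.25
h=.004
for it in range(4):
    n,u,l=frame(psi)
    C,r=fitcircle(w,[q(*p) for p in pts],psi,.105+h*n[2])
    f=lambda x,y,hh=0:w.plane(*q(x,y),C+n*(hh-h),n)
    A=f(447,44,.001);B=f(603,497,.001);D=f(72,256,.001)
    v=A-B; psi1=np.arctan2(-v[0],v[1]); M=f(522,285,.006)-C; dm=np.arctan2(M@l,M@u)
    print(psi,psi1,"C",C,"rms",r.std(),np.linalg.norm(A-B),np.linalg.norm(A-D),"mark",dm,np.hypot(M@u,M@l),((B+D)/2-C)@u,((B+D)/2-C)@l)
    psi=psi1
def polar(x,y,hh):
    P=f(x,y,hh)-C; return round(np.arctan2(P@l,P@u),3),round(np.hypot(P@l,P@u),4)
print("pointer tip",polar(347,183,.008),polar(340,240,.008)); print("rider in",polar(428,213,.007)); print("rider mid", polar(442,187,.009))
print("ticks",[polar(*p,.004) for p in [(303,140),(336,140),(370,148),(482,228),(500,258),(522,288)]])
t=Cam("top");print(t.proj(C),t.at(180+643/4,110+297/4,.109))
E
```

```text
0.25 0.28602536978468696 C [ 0.55506182 -0.17236868  0.10865236] rms 0.0010705360225275124 0.11736732619389029 0.12596776075753538 mark 0.05096253667899414 0.059345958873008725 -0.003016458159275691 4.265421662918073e-05
0.28602536978468696 0.2887205604301786 C [ 0.55514589 -0.17259198  0.10865236] rms 0.001051672761066229 0.1174447321249589 0.12556574137961024 mark 0.02259127559181579 0.05934161524742435 -0.0028262373942027994 0.00014243315611980976
0.2887205604301786 0.28892224064827704 C [ 0.55515247 -0.1726086   0.10865236] rms 0.0010511386129373696 0.1174521883646097 0.12553444870297217 mark 0.0204685636994569 0.059340773863919526 -0.0028117980916553685 0.00014910755743134974
0.28892224064827704 0.28893733232985036 C [ 0.55515297 -0.17260985  0.10865236] rms 0.0010511036896289345 0.1174527556386792 0.12553210035680676 mark 0.020309719748681086 0.059340708018844994 -0.002810716577979844 0.00014960254468873675
pointer tip (np.float64(0.989), np.float64(0.0489)) (np.float64(0.986), np.float64(0.0352))
rider in (np.float64(0.54), np.float64(0.0507))
rider mid (np.float64(0.544), np.float64(0.058))
ticks [(np.float64(1.249), np.float64(0.0583)), (np.float64(1.092), np.float64(0.0581)), (np.float64(0.931), np.float64(0.0575)), (np.float64(0.313), np.float64(0.0569)), (np.float64(0.164), np.float64(0.0566)), (np.float64(0.007), np.float64(0.0586))]
[340.75534761 182.93670912] [ 0.55138116 -0.17240422  0.109     ]
```

```bash
cat >> face.py <<'E'
C0=np.array([.5540,-.1725,.105]); PSI=.285
N,U,L=frame(PSI)
def dvec(a): return np.sin(a)*L+np.cos(a)*U
def tvec(a): return -np.cos(a)*L+np.sin(a)*U
def push(a,clear,side=1,r=.018,h=.0145,tipn=.022):
    "tool tip pos with finger on the trailing side for cw push (side=1)"
    n0=.040 if side*np.sin(a)>0 else tipn
    p=C0+n0*N+r*dvec(a)-side*(.007+h+clear)*tvec(a)
    # set z so tip is tipn above the face
    z=C0[2]+(tipn-(p[:2]-C0[:2])@N[:2])/N[2]
    t=tvec(a); return np.array([p[0],p[1],z]),np.arctan2(t[1],t[0])
E
python3 - <<'E'
from face import *
p,y=push(.98,.012); print(p,y); delta(p,y)
for a in np.arange(.98,-.3,-.1): print(round(a,2),*[x if np.ndim(x)==0 else x.round(4) for x in push(a,0)])
E
```

```text
[ 0.51330483 -0.14940076  0.11455405] -0.34853963498438467
t 8.73 p [ 0.5503 -0.2323  0.2466] yaw -0.114 F [-0.  -0.8 -0.2] w 0.001
shift cm [-4.57 -7.78 13.23] 2.2349360443971955
0.98 [ 0.5239 -0.1533  0.1186] -0.34853963498438467
0.88 [ 0.5261 -0.1519  0.1197] -0.45076948138748585
0.78 [ 0.5285 -0.1509  0.1209] -0.5511699477852292
0.68 [ 0.5309 -0.1501  0.122 ] -0.6497737472844387
0.58 [ 0.5334 -0.1495  0.1231] -0.7466814752177636
0.48 [ 0.5359 -0.1493  0.1243] -0.8420510376503877
0.38 [ 0.5385 -0.1493  0.1254] -0.9360868120045487
0.28 [ 0.5411 -0.1496  0.1264] -1.0290293629600793
0.18 [ 0.5436 -0.1501  0.1275] -1.121146146972293
0.08 [ 0.5461 -0.151   0.1284] -1.212723317936343
-0.02 [ 0.5556 -0.15    0.1326] -1.3040585104329303
-0.12 [ 0.5579 -0.1514  0.1334] -1.3954543202797054
-0.22 [ 0.5601 -0.1529  0.1342] -1.4872121112816872
```

```bash
python3 -m crank '[[-2.2,-3.9,0,0],[-2.3,-3.9,0,0],[0,0,0,1.1],[0,0,0,1.15],[0,0,3,0],[0,0,3,0],[0,0,2,0],[0,0,0,0]]' 0
python3 - <<'E'
from face import *
p,y=push(.98,.012); delta(p,y)
w=Cam("wrist"); cv2.imwrite("pics/w8.png",w.img[:,:,::-1])
E
```

```text
time: 9.4
tool_pos: [0.5142, -0.152, 0.1623]
tool_rot: [-0.002, 0.985, -0.172, -0.005]
contact_force: [-0.6, 1.1, -0.4]
gripper_width: 0.005
t 9.4 p [ 0.5142 -0.152   0.1623] yaw -0.346 F [-0.6  1.1 -0.4] w 0.005
shift cm [-0.12 -0.21  4.77] 0.028379904039092314
```

View pics/w8.png

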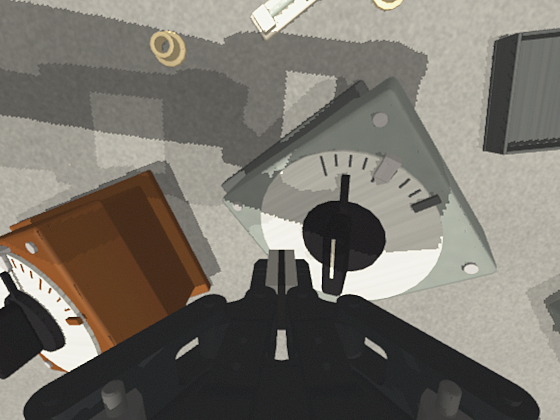

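```bash
python3 -m crank '[[-0.1,-0.2,1.5,0],[0,0,1.5,0],[0,0,1.0,0],[0,0,0.7,0],[0,0,0,0]]' 0
python3 - <<'E'
from face import *
p,y=push(.98,.0); delta(p,y)
w=Cam("wrist"); cv2.imwrite("pics/w9.png",w.img[:,:,::-1])
E
```

```text
time: 9.87
tool_pos: [0.5172, -0.1525, 0.121]
tool_rot: [-0.0, 0.985, -0.173, -0.001]
contact_force: [0.0, -0.1, -0.4]
gripper_width: 0.004
t 9.87 p [ 0.5172 -0.1525  0.121 ] yaw -0.347 F [ 0.  -0.1 -0.4] w 0.004
shift cm [ 0.66 -0.16  0.24] 0.011676871837275388
```

View pics/w9.png

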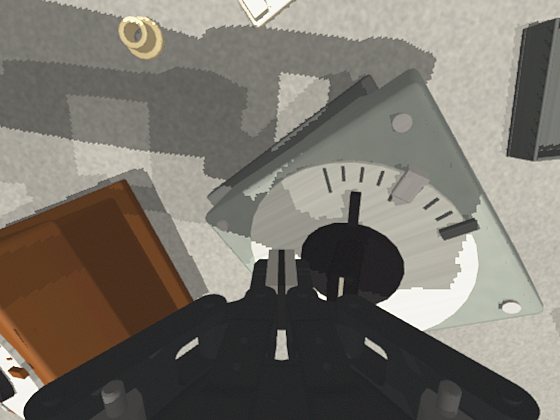

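Run:
```python
from face import *
pp=[];
for a in np.arange(.98,-.33,-.1):
    r=.018+.006*(1-a); d,t=dvec(a),tvec(a)
    p=C0+.04*N+r*d-(.0215)*t; p[2]=C0[2]+(.022-(p[:2]-C0[:2])@N[:2])/N[2]
    pp.append((a,p,np.arctan2(t[1],t[0])))
for (a,p,y),(b,p2,y2) in zip(pp,pp[1:]):
    # tool frame at yaw y
    X=np.array([np.cos(y),np.sin(y),0]);Y=np.array([X[1],-X[0],0]); D=(p2-p)*100
    print(round(b,2),p2.round(4),"row",round(D@X,2),round(D@Y,2),round(-D[2],2),round(-np.degrees(y2-y)/6,2))
```

```text
0.88 [ 0.5264 -0.1513  0.1199] row 0.16 -0.26 -0.13 0.98
0.78 [ 0.529  -0.1497  0.1212] row 0.17 -0.25 -0.13 0.96
0.68 [ 0.5319 -0.1485  0.1226] row 0.18 -0.25 -0.14 0.94
0.58 [ 0.5348 -0.1477  0.124 ] row 0.19 -0.25 -0.14 0.93
0.48 [ 0.538  -0.1472  0.1254] row 0.2 -0.25 -0.14 0.91
0.38 [ 0.5412 -0.1471  0.1268] row 0.21 -0.25 -0.14 0.9
0.28 [ 0.5444 -0.1474  0.1281] row 0.22 -0.24 -0.14 0.89
0.18 [ 0.5476 -0.148   0.1294] row 0.23 -0.24 -0.13 0.88
0.08 [ 0.5508 -0.1491  0.1307] row 0.24 -0.24 -0.12 0.87
-0.02 [ 0.5539 -0.1506  0.1318] row 0.25 -0.24 -0.11 0.87
-0.12 [ 0.5569 -0.1525  0.1329] row 0.26 -0.24 -0.1 0.87
-0.22 [ 0.5598 -0.1547  0.1338] row 0.27 -0.24 -0.09 0.88
-0.32 [ 0.5624 -0.1573  0.1346] row 0.28 -0.24 -0.08 0.88
```

First close in, then the first part of the arc.

```bash
python3 -m crank '[[0.35,-0.1,0.1,0],[0.35,-0.1,0.1,0],[0.16,-0.26,-0.13,0.98],[0.17,-0.25,-0.13,0.96],[0.18,-0.25,-0.14,0.94],[0.19,-0.25,-0.14,0.93],[0.2,-0.25,-0.14,0.91],[0,0,0,0]]' 0
python3 - <<'E'
from face import *
delta((.538,-.1472,.1254),-.85)
w=Cam("wrist"); cv2.imwrite("pics/w10.png",w.img[:,:,::-1])
E
```

```text
time: 10.58
tool_pos: [0.5396, -0.1476, 0.1271]
tool_rot: [-0.0, 0.912, -0.409, 0.0]
contact_force: [-0.8, 1.2, -0.8]
gripper_width: 0.003
t 10.58 p [ 0.5396 -0.1476  0.1271] yaw -0.843 F [-0.8  1.2 -0.8] w 0.003
shift cm [-0.13  0.09  0.17] 0.06292567573876832
```

View pics/w10.png

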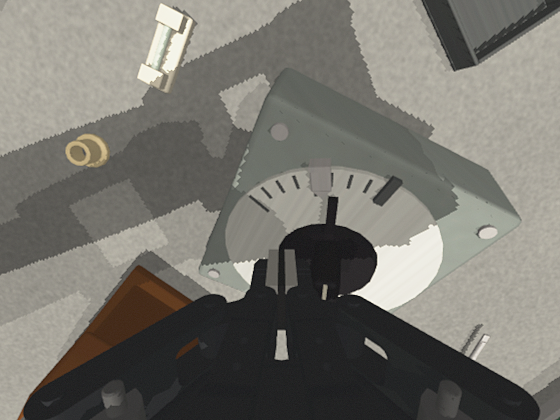

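```bash
python3 -m crank '[[0.21,-0.25,-0.12,0.9],[0.22,-0.24,-0.12,0.89],[0.23,-0.24,-0.12,0.88],[0.24,-0.24,-0.11,0.87],[0.25,-0.24,-0.1,0.87],[0.26,-0.24,-0.1,0.87],[0.27,-0.24,-0.09,0.88],[0.1,-0.1,0,0.4],[0,0,0,0]]' 0
python3 - <<'E'
from face import *
delta((.5598,-.1547,.1338),-1.48)
w=Cam("wrist"); cv2.imwrite("pics/w11.png",w.img[:,:,::-1])
E
```

```text
time: 11.38
tool_pos: [0.5622, -0.1563, 0.1343]
tool_rot: [-0.0, 0.722, -0.692, -0.0]
contact_force: [-0.6, 1.2, -0.4]
gripper_width: 0.001
t 11.38 p [ 0.5622 -0.1563  0.1343] yaw -1.528 F [-0.6  1.2 -0.4] w 0.001
shift cm [-0.17  0.23  0.05] -0.4548841592703772
```

View pics/w11.png

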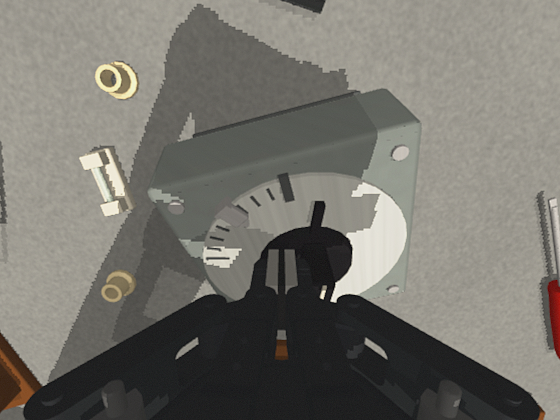

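```bash
cat >> face.py <<'E'
def polar(w,px,h):
    P=w.plane(*px,C0+N*h,N)-C0-N*h; return round(np.arctan2(P@L,P@U),3),round(np.hypot(P@L,P@U),4)
E
python3 - <<'E'
from face import *
w=Cam("wrist"); w.crop("pics/w11c.png",190,160,420,310,3)
print("ptr",polar(w,(319,204),.008),polar(w,(315,228),.008),"mark",polar(w,(286,187),.007),"rider in",polar(w,(244,219),.008))
E
```

```text
ptr (np.float64(-0.289), np.float64(0.0491)) (np.float64(-0.303), np.float64(0.0314)) mark (np.float64(0.006), np.float64(0.0622)) rider in (np.float64(0.492), np.float64(0.0553))
```

View pics/w11c.png

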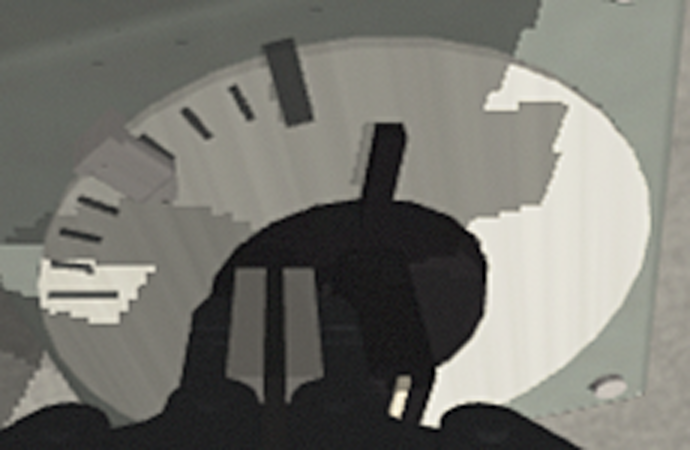

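```bash
python3 -m crank '[[-0.3,0,-0.5,0],[0,0,-2,0],[0,0,-3,0],[0,0,-2.5,0],[0,0,0,0]]' 0
python3 - <<'E'
from face import *
t=tvec(-.29); delta((.542,-.176,.124),np.arctan2(t[1],t[0]))
t=tvec(.51); delta((.542,-.176,.124),np.arctan2(t[1],t[0]))
w=Cam("wrist"); w.crop("pics/w12c.png",170,120,450,330,2.8)
s=Cam("scene"); s.crop("pics/s4.png",170,140,370,290,4)
E
```

```text
time: 11.9
tool_pos: [0.5651, -0.1547, 0.2222]
tool_rot: [-0.002, 0.722, -0.692, 0.006]
contact_force: [1.3, -0.7, 0.6]
gripper_width: -0.0
t 11.9 p [ 0.5651 -0.1547  0.2222] yaw -1.528 F [ 1.3 -0.7  0.6] w -0.0
shift cm [1.97 2.52 9.81] 0.23078875945904617
t 11.9 p [ 0.5651 -0.1547  0.2222] yaw -1.528 F [ 1.3 -0.7  0.6] w -0.0
shift cm [1.97 2.52 9.81] -6.818745465410232
```

View pics/w12c.png

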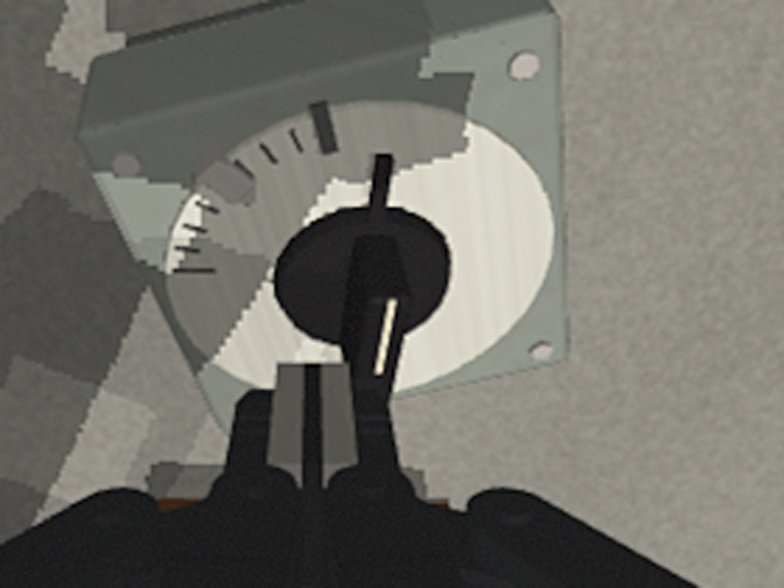

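View pics/s4.png

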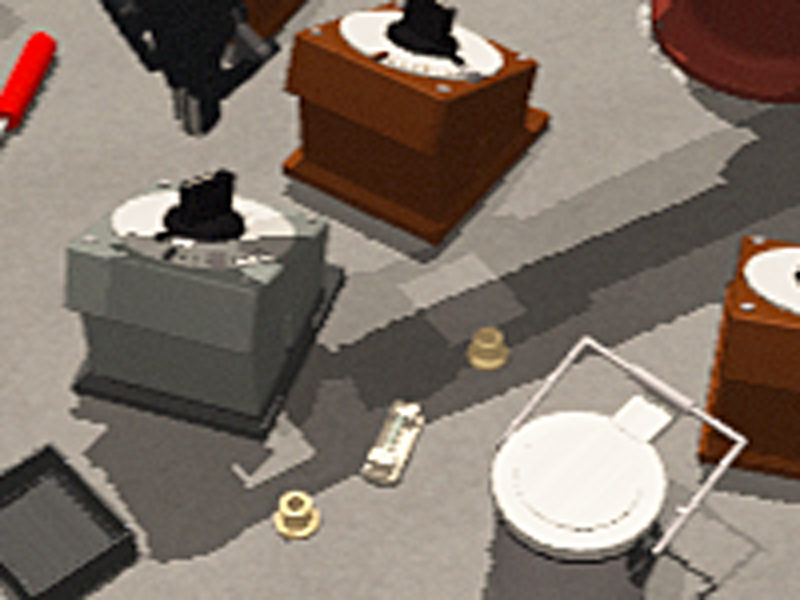

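```bash
python3 -m crank '[[1,1.25,0,0],[0.95,1.25,0,0.2],[0,0,2,0],[0,0,2,0],[0,0,0,0],[0,0,0,0]]' 0.42
python3 - <<'E'
from face import *
t=tvec(-.29); delta((.542,-.176,.124),np.arctan2(t[1],t[0]))
w=Cam("wrist"); cv2.imwrite("pics/w13.png",w.img[:,:,::-1])
E
```

```text
time: 12.5
tool_pos: [0.5361, -0.1732, 0.1718]
tool_rot: [0.001, 0.715, -0.7, -0.002]
contact_force: [0.3, -0.9, -0.7]
gripper_width: 0.423
t 12.5 p [ 0.5361 -0.1732  0.1718] yaw -1.55 F [ 0.3 -0.9 -0.7] w 0.423
shift cm [ 0.31 -0.6   4.77] 0.020658988920256388
```

View pics/w13.png

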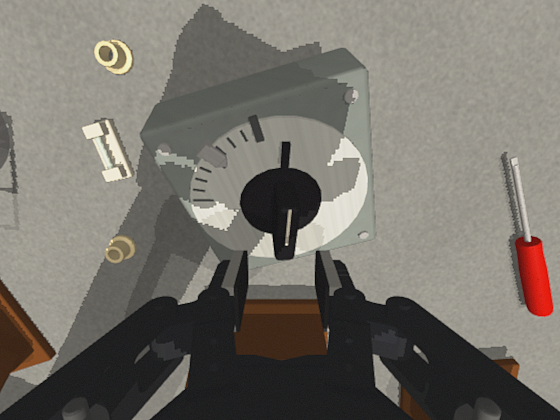

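```bash
python3 -m crank '[[0.2,-0.3,0,0],[0.2,-0.3,1.2,0],[0,0,1.4,0],[0,0,1.2,0],[0,0,0.9,0],[0,0,0,0]]' 0.42
python3 - <<'E'
from face import *
t=tvec(.51); delta((.542,-.176,.124),np.arctan2(t[1],t[0]))
w=Cam("wrist"); cv2.imwrite("pics/w14.png",w.img[:,:,::-1])
E
```

```text
time: 13.05
tool_pos: [0.5417, -0.1767, 0.1232]
tool_rot: [0.001, 0.714, -0.7, -0.003]
contact_force: [0.1, 0.3, -0.3]
gripper_width: 0.418
t 13.05 p [ 0.5417 -0.1767  0.1232] yaw -1.55 F [ 0.1  0.3 -0.3] w 0.418
shift cm [-0.07 -0.03 -0.08] -7.032294696003304
```

View pics/w14.png

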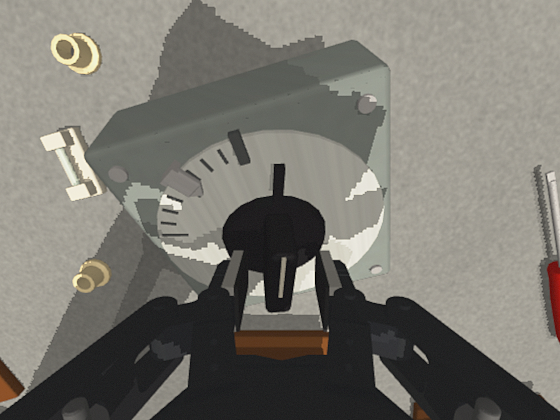

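Rotate ccw 7 units with the fork, then look.

```bash
python3 -m crank '[[0,0,0,-1],[0,0,0,-1],[0,0,0,-1],[0,0,0,-1],[0,0,0,-1],[0,0,0,-1],[0,0,0,-1],[0,0,0,0]]' 0.42
python3 - <<'E'
from face import *
t=tvec(.51); delta((.542,-.176,.124),np.arctan2(t[1],t[0]))
w=Cam("wrist"); cv2.imwrite("pics/w15.png",w.img[:,:,::-1])
E
```

```text
time: 13.77
tool_pos: [0.5442, -0.1771, 0.1276]
tool_rot: [-0.001, 0.918, -0.396, 0.0]
contact_force: [0.4, 2.0, -0.5]
gripper_width: 0.421
t 13.77 p [ 0.5442 -0.1771  0.1276] yaw -0.815 F [ 0.4  2.  -0.5] w 0.421
shift cm [-0.23  0.08  0.36] -0.016524039178598356
```

View pics/w15.png

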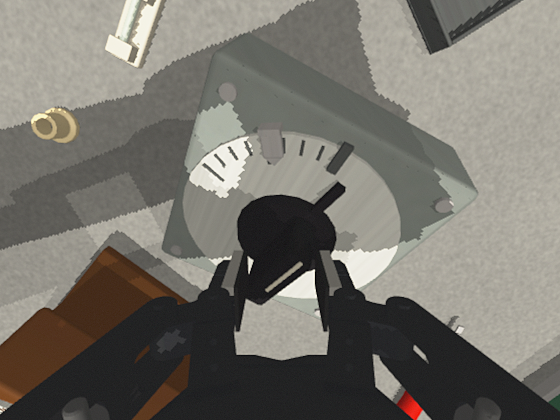

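```bash
python3 -m crank '[[-0.2,0.1,0.2,0],[0,0,0,0],[0,0,0,0]]' 0.34
python3 -m crank '[[0,0,0,0],[0,0,0,0],[0,0,0,0]]' 0.28
python3 - <<'E'
from face import *
t=tvec(.51); delta((.542,-.176,.124),np.arctan2(t[1],t[0]))
w=Cam("wrist"); cv2.imwrite("pics/w16.png",w.img[:,:,::-1])
E
```

```text
time: 14.07
tool_pos: [0.5414, -0.1768, 0.1252]
tool_rot: [0.0, 0.918, -0.398, -0.0]
contact_force: [-0.6, 1.9, 1.0]
gripper_width: 0.337
time: 14.32
tool_pos: [0.5409, -0.1769, 0.1248]
tool_rot: [0.0, 0.918, -0.397, -0.001]
contact_force: [-3.7, 3.6, 1.7]
gripper_width: 0.278
t 14.32 p [ 0.5409 -0.1769  0.1248] yaw -0.817 F [-3.7  3.6  1.7] w 0.278
shift cm [ 0.01 -0.14  0.08] -0.035308537202114285
```

View pics/w16.png

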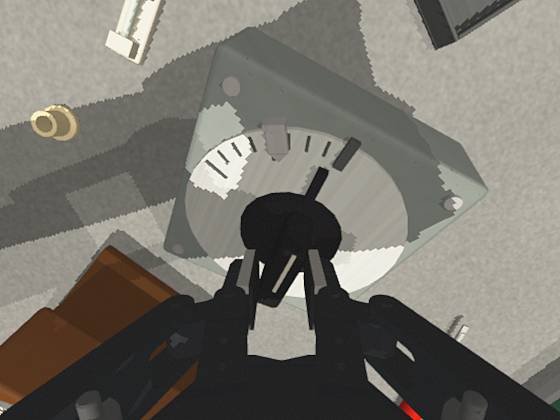

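Working; continue narrowing.

```bash
python3 -m crank '[[0,0,0,0],[0,0,0,0],[0,0,0,0]]' 0.24
python3 -m crank '[[0,0,0,0],[0,0,0,0],[0,0,0,0]]' 0.21
python3 - <<'E'
from face import *
w=Cam("wrist"); w.crop("pics/w17.png",170,100,430,320,3)
E
```

```text
time: 14.62
tool_pos: [0.5407, -0.1768, 0.1246]
tool_rot: [0.0, 0.918, -0.397, -0.001]
contact_force: [-5.0, 2.5, 0.9]
gripper_width: 0.241
time: 14.87
tool_pos: [0.5406, -0.1771, 0.1245]
tool_rot: [0.001, 0.918, -0.397, -0.001]
contact_force: [-5.9, 2.5, 0.8]
gripper_width: 0.209
```

View pics/w17.png

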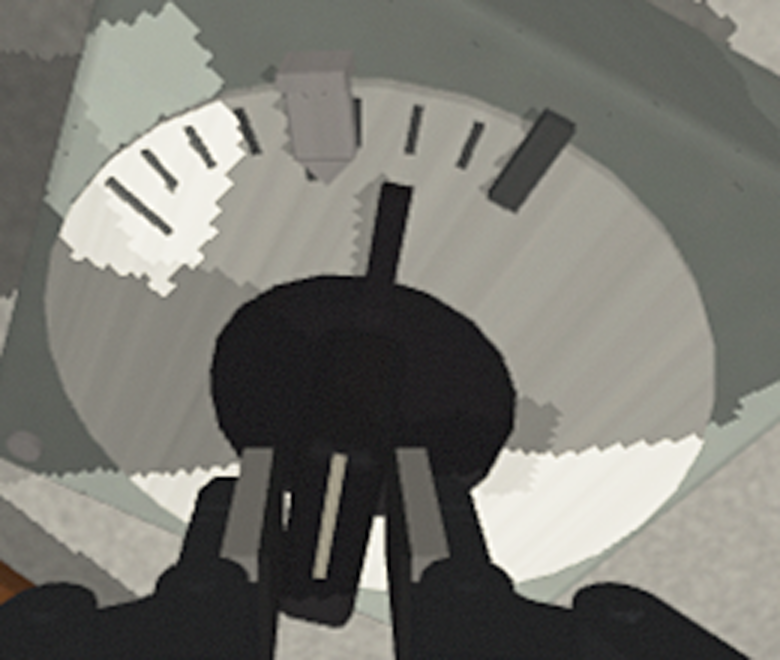

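Run:
```python
from face import *
w=Cam("wrist"); q=lambda x,y:(170+x/3,100+y/3)
print("ptr",polar(w,q(397,188),.008),polar(w,q(385,270),.008),"mark",polar(w,q(530,162),.007),"rider tip",polar(w,q(324,178),.007),"rider mid top",polar(w,q(316,130),.010))
```

```text
ptr (np.float64(0.315), np.float64(0.0504)) (np.float64(0.298), np.float64(0.0345)) mark (np.float64(0.008), np.float64(0.0615)) rider tip (np.float64(0.548), np.float64(0.0503)) rider mid top (np.float64(0.538), np.float64(0.0601))
```

```bash
python3 -m crank '[[0,0,0,-0.8],[0,0,0,-0.7],[0,0,0,-0.7],[0,0,0,0],[0,0,0,0]]' 0.21
python3 - <<'E'
from face import *
w=Cam("wrist"); w.crop("pics/w18.png",170,100,430,320,3)
E
```

```text
time: 15.38
tool_pos: [0.5412, -0.1774, 0.1249]
tool_rot: [0.001, 0.957, -0.29, -0.0]
contact_force: [-3.8, -0.4, -0.1]
gripper_width: 0.21
```

View pics/w18.png

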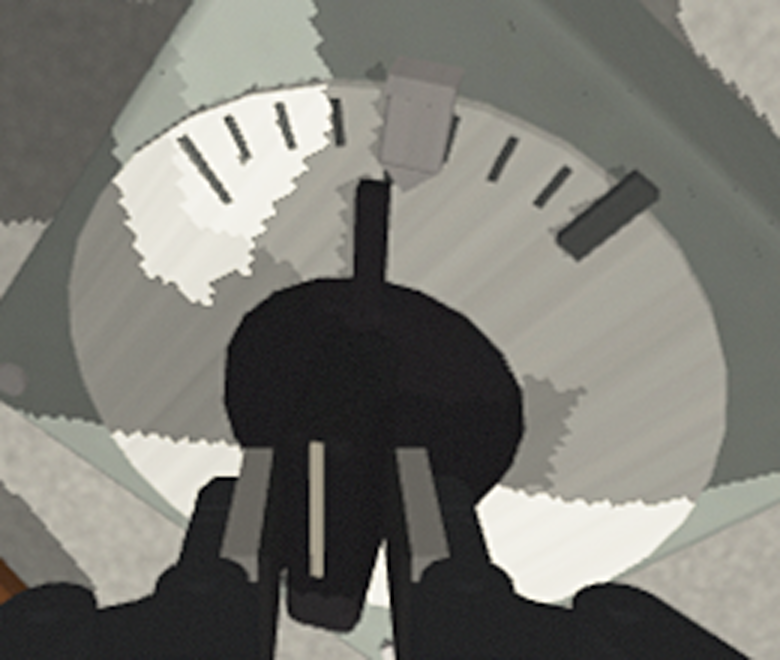

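Run:
```python
from face import *
w=Cam("wrist"); q=lambda x,y:(170+x/3,100+y/3)
print("ptr",polar(w,q(374,184),.008),polar(w,q(370,270),.008),"mark",polar(w,q(608,215),.007),"rider tip",polar(w,q(412,184),.007),"rider mid top",polar(w,q(418,135),.010))
```

```text
ptr (np.float64(0.633), np.float64(0.0502)) (np.float64(0.631), np.float64(0.0339)) mark (np.float64(0.009), np.float64(0.0618)) rider tip (np.float64(0.517), np.float64(0.051)) rider mid top (np.float64(0.523), np.float64(0.0608))
```

```bash
python3 -m crank '[[0,0,0,0.9],[0,0,0,0.9],[0,0,0,0.9],[0,0,0,0],[0,0,0,0]]' 0.21
python3 - <<'E'
from face import *
w=Cam("wrist"); w.crop("pics/w19.png",170,100,430,320,3)
E
```

```text
time: 15.9
tool_pos: [0.5417, -0.1769, 0.1253]
tool_rot: [-0.0, 0.907, -0.42, -0.0]
contact_force: [-4.2, 1.5, 1.3]
gripper_width: 0.215
```

View pics/w19.png

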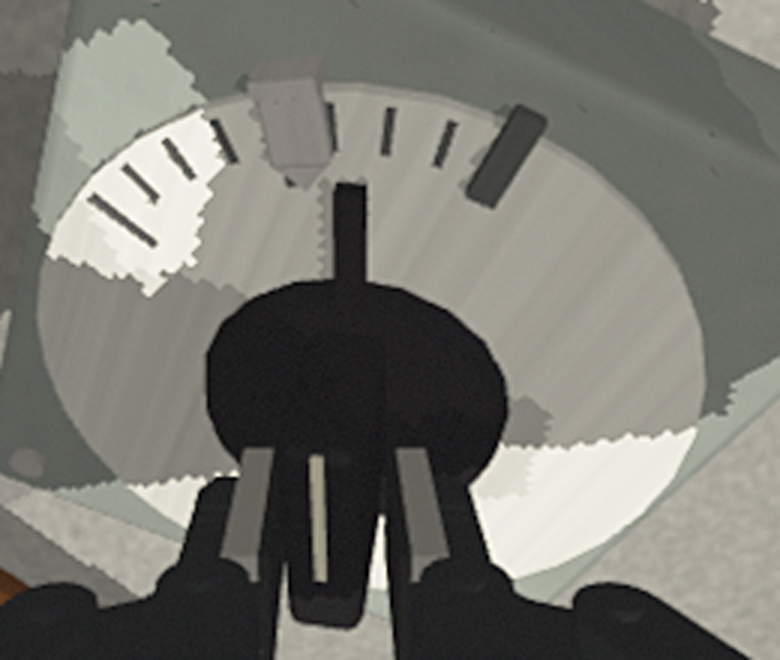

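```bash
python3 - <<'E'
from face import *
w=Cam("wrist"); q=lambda x,y:(170+x/3,100+y/3)
print("ptr",polar(w,q(350,184),.008),polar(w,q(350,270),.008),"mark",polar(w,q(507,158),.007),"rider tip",polar(w,q(300,184),.007),"rider mid top",polar(w,q(291,130),.010))
E
python3 -m crank '[[0,0,0,-0.7],[0,0,0,-0.7],[0,0,0,0],[0,0,0,0]]' 0.21
python3 - <<'E'
from face import *
w=Cam("wrist"); w.crop("pics/w20.png",170,100,430,320,3)
E
```

```text
ptr (np.float64(0.393), np.float64(0.051)) (np.float64(0.391), np.float64(0.0343)) mark (np.float64(0.003), np.float64(0.0617)) rider tip (np.float64(0.556), np.float64(0.0503)) rider mid top (np.float64(0.534), np.float64(0.0612))
time: 16.33
tool_pos: [0.5419, -0.1765, 0.1251]
tool_rot: [-0.001, 0.935, -0.354, 0.0]
contact_force: [-2.9, 3.8, 0.1]
gripper_width: 0.21
```

View pics/w20.png

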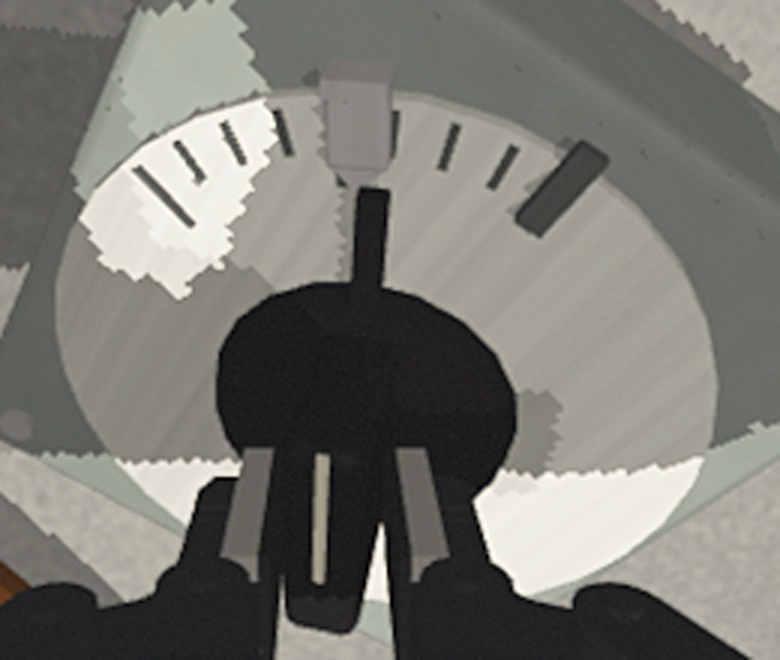

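```bash
python3 -m crank '[[0,0,0,-0.5],[0,0,0,0],[0,0,0,0]]' 0.21
python3 -m crank '[[0,0,0,0],[0,0,0,0],[0,0,0,0]]' 0.42
python3 -m crank '[[0,0,-0.7,0],[0,0,-1.5,0],[0,0,-2,0],[0,0,-2.5,0],[0,0,0,0],[0,0,0,0]]' 0.42
python3 - <<'E'
from face import *
delta((.5,0,.2))
w=Cam("wrist"); w.crop("pics/w21.png",170,80,430,300,3)
s=Cam("scene"); s.crop("pics/s5.png",170,140,370,290,4)
E
```

```text
time: 16.63
tool_pos: [0.5418, -0.1765, 0.1251]
tool_rot: [-0.0, 0.944, -0.33, 0.0]
contact_force: [-1.6, 5.0, -0.8]
gripper_width: 0.21
time: 16.88
tool_pos: [0.5424, -0.1778, 0.126]
tool_rot: [0.001, 0.944, -0.329, 0.001]
contact_force: [-0.2, 0.1, 0.2]
gripper_width: 0.419
time: 17.38
tool_pos: [0.5431, -0.1778, 0.1952]
tool_rot: [0.0, 0.944, -0.329, 0.003]
contact_force: [-0.9, -0.4, 0.6]
gripper_width: 0.423
t 17.38 p [ 0.5431 -0.1778  0.1952] yaw -0.671 F [-0.9 -0.4  0.6] w 0.423
shift cm [-14.43 -11.25  -0.55]
```

View pics/w21.png

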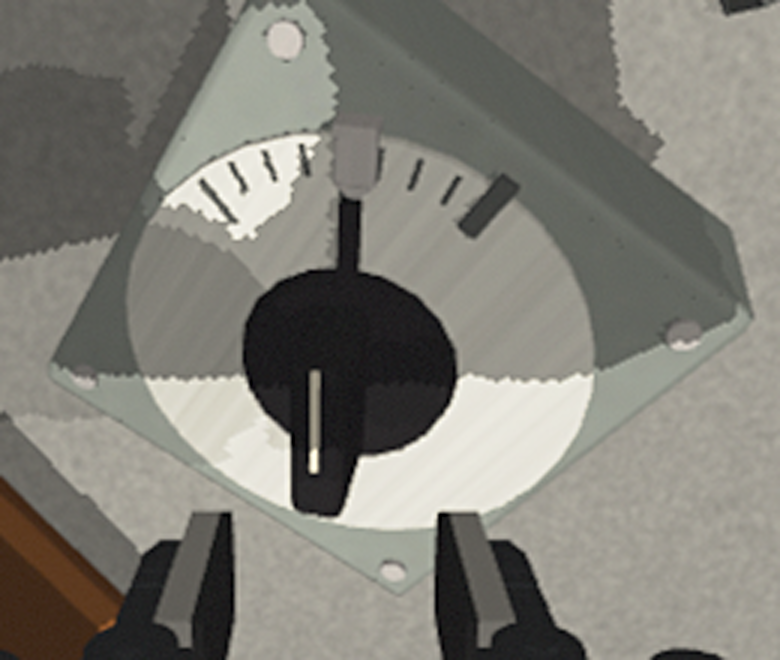

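View pics/s5.png

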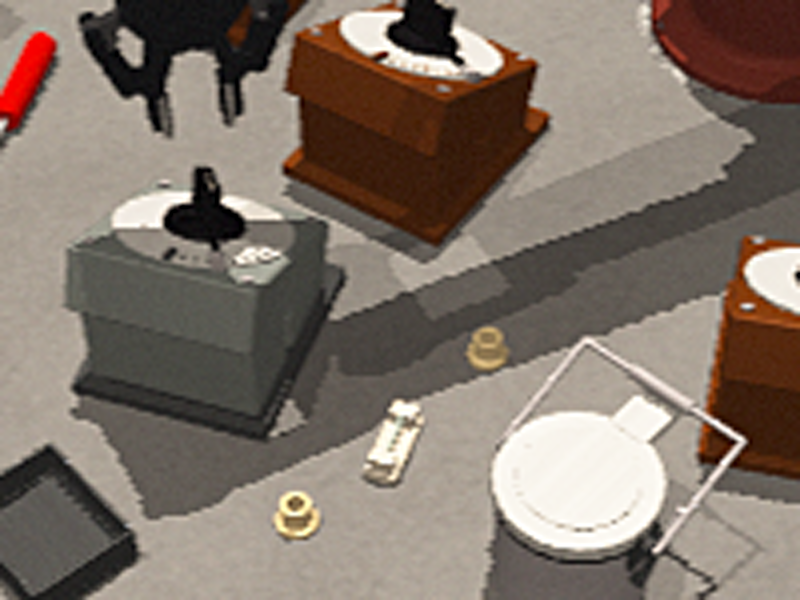

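Run:
```python
from face import *
w=Cam("wrist"); q=lambda x,y:(170+x/3,80+y/3)
print("ptr",polar(w,q(350,200),.008),polar(w,q(347,265),.008),"mark",polar(w,q(488,205),.007),"rider tip",polar(w,q(357,198),.007),"rider mid",polar(w,q(356,155),.010))
print(manip.state()["contact_force"])
```

```text
ptr (np.float64(0.593), np.float64(0.05)) (np.float64(0.62), np.float64(0.0328)) mark (np.float64(0.044), np.float64(0.0602)) rider tip (np.float64(0.564), np.float64(0.0502)) rider mid (np.float64(0.562), np.float64(0.062))
[-1.2335454  -0.47172441  0.17968697]
```

```bash
python3 -m crank '[[0,0,-2,0],[0,0,0,0],[0,0,0,0]]'; python3 -c "
from plant import manip; print(manip.job_done())"
```

```text
time: 17.78
tool_pos: [0.5419, -0.1771, 0.2122]
tool_rot: [0.0, 0.944, -0.329, 0.0]
contact_force: [-0.3, 0.6, 0.8]
gripper_width: 0.422
the job is handed in; nothing more can be done
None
```

I handed the job in at about 17.8 s; no verdict was reported, so the results below rest on my own camera checks.

- **Bail:** I gripped the sleeve, swung it over the lid past the dead point and let go. Both the scene and top views then show the sleeve within about 1 mm of where it should sit when clamped on the tongue.
- **Dial:** With closed fingers I pushed the pointer clockwise to about 0.29 rad past the top mark, a dial angle of about 1.5. I then turned it back with the fingers straddling the knob. It overshot the rider once by about 0.1 rad, so I brought it back in small steps and let go.
- **Final check:** With the gripper clear, the pointer tip was about 0.03 rad (1.5 mm) from the rider's tip. A second reading, along the pointer's shaft, gave about 0.05 rad (2.5 mm). Both are inside the 6 mm limit.
- **Rider, loose parts and contact:** The rider stayed at about 0.52 to 0.56 rad left of the top mark, which is within my reading error. The loose parts near the work showed no movement in the pictures. The force reading was about zero and the gripper was touching nothing.
- **Disagreement:** The first dial centre I worked out was several mm off because of perspective, and I corrected it with a circle fit. In the last picture the top mark read 0.044 rad instead of 0, so I judged the pointer against the rider in the same picture, not by absolute angle.

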